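# Feed out one more pin length with the hand wheel

## Robot

A 6-joint arm with a two-finger parallel gripper is mounted at the origin on the work surface. World frame = base frame: x ahead of the robot, y to its left, z up, the work surface at z = 0. Lengths are in m, angles in rad, forces in N, time in s.
With the tool pointing down it reaches from about 0.225 to 0.875 m from the base axis. Payload 3.4 kg.
Tool frame: the origin (TCP) lies at the very end of the fingers, on their centre line; the grasp point (between the pads) lies 19 mm behind it; z points along the fingers, y is the direction in which the jaws open and shut (so a half turn about z gives the same grasp; the last joint's range is limited). The gripper opens to 85 mm and grips with 20 to 120 N. Pads are 22 mm wide; open, the fingers measure 114 mm over their backs; the gripper's body (76 mm by 85 mm) begins 54 mm behind the grasp point. The pads swing forward as they close: fully open they stand 13 mm farther back than shut.
Start: joints at [-1.391, 0.276, 1.505, -0, 1.361, -0.121], TCP at [0.17, -0.549, 0.231] pointing down, gripper open.
Joint ranges: [-2.89, 2.89], [-0.75, 2.08], [0.22, 2.7], [-1.18, 4.32], [0.11, 2.71], [-2.7, 2.7]. Speed limits (rad/s): [2.57, 2.57, 3.14, 3.14, 3.14, 3.14].

## Interface

Orientations are given as a unit quaternion [w, x, y, z].
In Python, from rig import manip, viewer, job gives the robot as it stands.
- The arm moves only by the shell command python3 -m crank 'ROWS' [OPENING] [FORCE]. ROWS is JSON, a list of rows, each a list of 6 numbers: the shift along the tool's x, y, z in m, then the turn, a rotation vector about the tool's x, y, z in degrees. In form: [[dx, dy, dz, rx, ry, rz], ...]. A call has 1 to 20 rows; each row is the pose to reach, as a shift and turn from the pose measured when the call began, along the tool's axes at that moment; what a row does not reach only later rows make up. A row lasts 1/8 s, in which the tool goes at most 62.5 mm and 10.7 degrees, less where a joint would pass 70% of its speed; a pose out of reach is approached as far as the arm can. A call with a gripper value outside its range is refused whole. OPENING is the opening, from 0 (shut) to 1 (fully open), set as the call begins (- or left out, the last holds). The fingers move at their own pace and stop on an object; FORCE is the grip in N (left out, the last holds). Time passes only in rows, so rows that repeat a pose let the fingers close. It gives the time, the measured TCP pose, the force and the opening at its end, in the units of the state.
- manip.get_state(): the state, without advancing time (a new reading comes with each control period).
- viewer.get_image(name): name is "scene" or "top" or "wrist"; returns a dict with "frame" (384x512x3 uint8, blue, green, red), "range_z" (384x512 float32, m along the optical axis (not along the pixel's ray), 0 where there is no reading), "intrinsics" (3x3 intrinsics, pixels), "world_from_camera" (4x4, takes a point from camera to world coordinates); the wrist camera has in their place "mount" (4x4, takes a point from camera to tool coordinates, whose origin is the TCP and whose axes are the flange's). Camera axes: x right, y up, looking along -z (the intrinsics and any distortion apply to the point x, -y, -z); pixel columns grow to the right and rows downward; lengths in m; the calibration is good to about 2 mm. A picture is of the moment at which its call begins: read the wrist's pose just before it.
- job.sign_off(): hands the job in, once; it reports no verdict.
The state is a dict: "clock": time; "qpos": joint angles; "qd": joint speeds; "effort": joint torques, N m; "position": TCP position; "ee_rot": TCP orientation; "contact_force": force on the tool from outside, world axes, zero at the start; "moment": the same for the moment, N m; "width": finger opening in m.
Only numpy, scipy, OpenCV 4.12 (cv2) and the standard library are available. Lean on these libraries where they do the work, as an engineer would, in place of code of your own. Each camera call takes 0.05 s, during which the arm holds its last target. There are 200 camera calls.

## Task

Feed out one more length of the brass pin rod: with the closed fingers, push the hand wheel on top of the blue feeder clockwise (seen from above) by its upright red handle through exactly one full turn, so that the handle stops where it stood at the start. Only push the handle, never take it between the fingers; then leave it standing there. Do not disturb the tray, cup, basket or brush round about.

Things in the scene. Friction and masses are not known exactly. Their poses are not given: they have to be found in the camera images.
- wheel (a joint): angle of the hand wheel (rad): grows as it turns clockwise seen from above. It starts anywhere from 0 to 5 and one full turn adds 6.283; stops at 0 and 14. It turns freely with steady friction of about 0.12 N m (about 2 N at the handle) and stays where it is left. The wheel is level, its axis upright; its aluminium rim is 146 mm across, the top of the rim and hub 118 to 123 mm above the bench.
- handle: the red upright handle on the wheel's rim: a round post 22 mm in diameter and 58 mm tall, 65 mm from the wheel's axis. Origin at the centre of its foot, on top of the rim, 118 mm above the bench; z up, and it stands to 176 mm. It goes round with the wheel and spins easily about its own upright axis, as crank handles do, so only its position matters, not its yaw.
- hub (a point): point on the wheel's axis, 120 mm above the bench, at about the top of the wheel's hub; nothing stands higher than 123 mm there. Fixed to the feeder, a blue box 100 x 100 mm on a 150 x 130 mm steel foot, bolted to the bench, with an 8 mm brass rod coming out of its steel nose on the side (frame's +y): the rod comes out 10 mm for each turn. x, y axes turn with the feeder.
- tray: loose black open tray 100 x 150 mm, 22 mm high, that will catch the pins; origin at the centre of its underside
- cup: loose white glue cup, 74 mm across the rim, 88 mm high, with a blue stirring stick to 138 mm; origin at the centre of its underside
- basket: loose round woven basket, 130 mm across, 75 mm high, holding tools that reach 125 mm; origin at the centre of its underside
- brush: loose brush with a blue handle, 170 mm long, lying on the bench along its x axis, at most 25 mm high; origin near its middle, on the bench
Things that resemble listed ones, but are neither listed nor needed, are in the scene too. What is meant by the part that bears wheel is not pink, and is the larger of those in its own colour.

How it is judged:
By the outcome, as a careful person would: the job done as asked, in the order asked, and still so for the second after the job is handed in, with the robot touching nothing.
It also fails if it takes over 64 s, if anything falls off the work surface, if the arm or the gripper's body presses on something with over 40 N, if the wrist force passes 120 N, or if a joint passes its speed limit or range.

## Working session

There is one attempt and no reset: what is moved stays moved. The work goes in short steps, Python scripts to look and compute and a shell command to move; the robot and the scene stay as the last step left them, time stands still between calls to the robot, and variables do not carry over. Pictures are saved under pics/ and viewed, about 8 in all and at most 12, crops included, and the job is handed in when it is done.

```bash
ls; mkdir -p pics
cat > h.py <<'E'
import numpy as np, cv2
from rig import manip, viewer, job
def grab(n):
    s=manip.get_state(); d=viewer.get_image(n); return s,d
def pts(d):
    K=d["intrinsics"]; z=d["range_z"]; v,u=np.indices(z.shape)
    c=np.stack([(u-K[0,2])/K[0,0]*z,-(v-K[1,2])/K[1,1]*z,-z,np.ones_like(z)],-1)
    return (c@np.array(d["world_from_camera"]).T)[...,:3]
def ray(d,u,v,h):
    K=d["intrinsics"];T=np.array(d["world_from_camera"])
    r=T[:3,:3]@np.array([(u-K[0,2])/K[0,0],-(v-K[1,2])/K[1,1],-1]);o=T[:3,3]
    return o+r*(h-o[2])/r[2]
E
python3 - <<'E'
from h import *
ims=[]
for n in("scene","top"):
    s,d=grab(n); cv2.imwrite(f"pics/{n}0.png",d["frame"]); np.savez(f"{n}0.npz",**d)
    print(n,d["intrinsics"],d["world_from_camera"],[k for k in d])
print(s)
E
```

```text
pics
scene [[348.80513576   0.         256.92802462]
 [  0.         348.80513576 189.67132296]
 [  0.           0.           1.        ]] [[-0.12114908 -0.74562941  0.65525543  1.20574096]
 [ 0.99246735 -0.10309457  0.06618207  0.10474402]
 [ 0.01820598  0.65833752  0.75250266  0.86259454]
 [ 0.          0.          0.          1.        ]] ['frame', 'range_z', 'intrinsics', 'world_from_camera']
top [[362.29571702   0.         253.35097335]
 [  0.         362.29571702 188.18217674]
 [  0.           0.           1.        ]] [[ 0.00830457  0.99855023 -0.05318331  0.47585731]
 [-0.99977251  0.0072463  -0.02006063  0.03623195]
 [-0.01964617  0.05333781  0.99838325  1.02307155]
 [ 0.          0.          0.          1.        ]] ['frame', 'range_z', 'intrinsics', 'world_from_camera']
{'clock': 0.05, 'qpos': array([-1.39097450e+00,  2.76600930e-01,  1.50614452e+00,  1.87615278e-05,
        1.36071675e+00, -1.21003041e-01]), 'qd': array([ 0.00015754, -0.00095207, -0.00133232,  0.00134494,  0.00188405,
        0.0003518 ]), 'effort': array([ 2.07841207e-03, -4.18079782e+01, -2.46677560e+01, -3.12425100e-04,
        5.55690101e-03, -5.32973857e-06]), 'position': array([ 0.17027964, -0.54864383,  0.23043181]), 'ee_rot': array([-9.34637638e-04,  9.88709223e-01,  1.49843914e-01, -1.83183961e-05]), 'contact_force': array([-0.3053455 , -0.31986724,  0.36676298]), 'moment': array([ 0.03167437,  0.0264709 , -0.05292047]), 'width': 0.08547320889492364}
```

View pics/scene0.png

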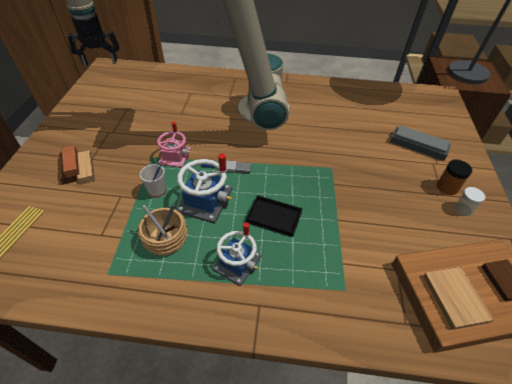

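View pics/top0.png

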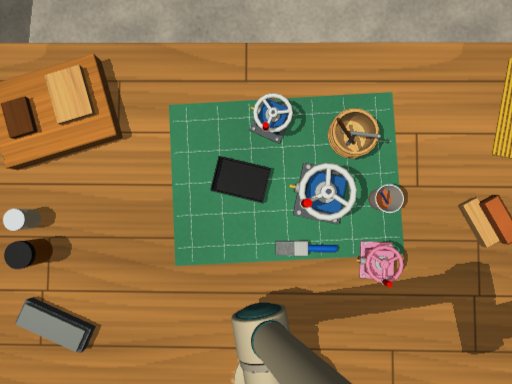

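Three hand wheels show in the top view: pink at (382,262), small blue at (273,113) and large blue at (326,192), with its red handle at (307,203). The large blue one fits, being not pink and the larger of the two blues. In the scene view it is at (202,177), with its handle at (222,163). I'll measure it and confirm in a crop.

```bash
cat > m.py <<'E'
from h import *
T=dict(np.load("top0.npz"));S=dict(np.load("scene0.npz"))
out=[]
def red(f): 
    h=cv2.cvtColor(f,cv2.COLOR_BGR2HSV); return (((h[...,0]<6)|(h[...,0]>174))&(h[...,1]>170)&(h[...,2]>90)).astype(np.uint8)
for n,d,box in(("top",T,(270,150,370,230)),("scene",S,(170,145,240,222))):
    f=d["frame"];P=pts(d);x0,y0,x1,y1=box
    m=np.zeros(f.shape[:2],bool);m[y0:y1,x0:x1]=1
    r=(red(f)>0)&m; Q=P[r]; print(n,"red px",r.sum(),"zmax",np.percentile(Q[:,2],95))
    q=Q[Q[:,2]>np.percentile(Q[:,2],95)-.006]; print(" top mean",q.mean(0), "minmax",q.min(0),q.max(0))
    v,u=np.nonzero(r); print(" centroid px",u.mean(),v.mean(),u.min(),u.max(),v.min(),v.max())
    h=cv2.cvtColor(f,cv2.COLOR_BGR2HSV)
    w=m&(h[...,1]<50)&(h[...,2]>130)&(P[...,2]>.10)&(P[...,2]<.135)
    A=P[w]; print(" rim z",np.percentile(A[:,2],[5,50,95]))
    c,rad=cv2.minEnclosingCircle(A[:,:2].astype(np.float32)); print(" minenc",c,rad)
    c=A[:,:2].mean(0)
    for _ in range(5):
        rr=np.linalg.norm(A[:,:2]-c,axis=1);B=A[(rr>.05)&(rr<.085)]
        s=np.linalg.lstsq(np.c_[2*B[:,:2],np.ones(len(B))],(B[:,:2]**2).sum(1),rcond=None)[0];c=s[:2]
    print(" circ",c,np.sqrt(s[2]+c@c))
    out.append(cv2.resize(f[max(0,y0-20):y1+20,x0-20:x1+20],None,fx=4,fy=4,interpolation=cv2.INTER_CUBIC))
cv2.imwrite("pics/crop0.png",cv2.copyMakeBorder(out[0],0,0,0,0)); 
P=pts(T)
for n,b in dict(cup=(366,180,408,215),basket=(325,105,385,160),tray=(208,153,275,205),brush=(272,238,342,260),small=(248,90,298,142),pink=(356,238,408,290)).items():
    A=P[b[1]:b[3],b[0]:b[2]].reshape(-1,3);A=A[(A[:,2]>.012)&(A[:,2]<.25)];print(n,A.min(0).round(3),A.max(0).round(3))
E
python3 m.py
```

```text
top red px 73 zmax 0.17781035070784368
 top mean [ 0.48812682 -0.07273162  0.17572308] minmax [ 0.48030161 -0.08172638  0.17233652] [ 0.49669803 -0.06292607  0.17985814]
 centroid px 306.3835616438356 202.7123287671233 301 311 199 206
 rim z [0.11189032 0.11621024 0.12005865]
 minenc (0.5162099599838257, -0.12850947678089142) 0.07457099854946136
 circ [ 0.51723291 -0.12954036] 0.06430676311385264
scene red px 53 zmax 0.1754658329254704
 top mean [ 0.49241738 -0.0725509   0.1736493 ] minmax [ 0.48051006 -0.0815098   0.17081857] [ 0.50030014 -0.06442585  0.17666989]
 centroid px 222.24528301886792 159.0188679245283 218 224 153 169
 rim z [0.10985473 0.11476398 0.11803525]
 minenc (0.5188852548599243, -0.12883831560611725) 0.07403267920017242
 circ [ 0.52244623 -0.12951881] 0.06415345323094711Traceback (most recent call last):
  File "m.py", line 22, in <module>
    cv2.imwrite("pics/crop0.png",cv2.copyMakeBorder(out[0],0,0,0,0));
                                 ~~~~~~~~~~~~~~~~~~^^^^^^^^^^^^^^^^
cv2.error: OpenCV(4.12.0) :-1: error: (-5:Bad argument) in function 'copyMakeBorder'
> Overload resolution failed:
>  - copyMakeBorder() missing required argument 'borderType' (pos 6)
>  - copyMakeBorder() missing required argument 'borderType' (pos 6)
```

```bash
sed -i 's/cv2.copyMakeBorder(out\[0\],0,0,0,0)/out[0]/' m.py; python3 m.py | tail -6
```

```text
cup [ 0.467 -0.331  0.012] [ 0.537 -0.252  0.139]
basket [ 0.613 -0.276  0.012] [ 0.742 -0.146  0.127]
tray [0.491 0.011 0.012] [0.618 0.177 0.026]
brush [ 0.343 -0.175  0.012] [ 0.385 -0.007  0.025]
small [ 0.663 -0.045  0.012] [0.777 0.064 0.129]
pink [ 0.284 -0.331  0.012] [ 0.382 -0.222  0.121]
```

View pics/crop0.png

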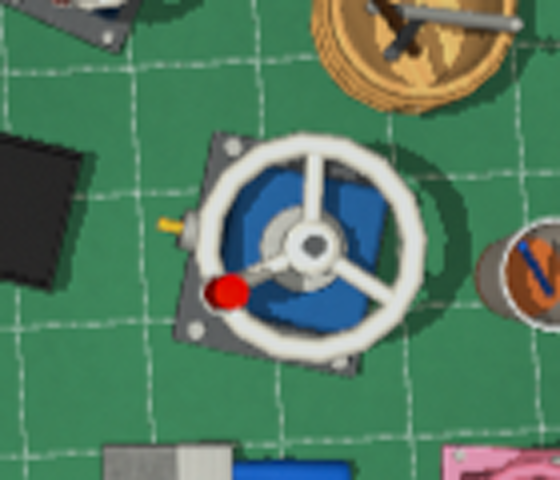

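The crop confirms it: the large white rim on the blue box, with the red handle at crop (228,292) and the hub at (315,245). The hub is at about (0.518,-0.129) and the handle at about (0.489,-0.073), so it bears about 117° from the hub. Clockwise means that bearing falls. I'll close the fingers and hover behind the handle, at a bearing of about 155°, with the tool's x along world x.

```bash
python3 -m crank '[[0.03,-0.025,-0.01,0,0,1],[0.06,-0.05,-0.02,0,0,3],[0.09,-0.075,-0.02,0,0,5],[0.12,-0.1,-0.02,0,0,7],[0.15,-0.125,-0.02,0,0,9],[0.18,-0.15,-0.02,0,0,11],[0.21,-0.175,-0.02,0,0,13],[0.24,-0.2,-0.02,0,0,15],[0.27,-0.226,-0.02,0,0,17.2],[0.3,-0.251,-0.02,0,0,17.2],[0.33,-0.276,-0.02,0,0,17.2],[0.36,-0.302,-0.02,0,0,17.2],[0.39,-0.327,-0.02,0,0,17.2],[0.408,-0.342,-0.02,0,0,17.2],[0.408,-0.342,-0.02,0,0,17.2],[0.408,-0.342,-0.02,0,0,17.2],[0.408,-0.342,-0.02,0,0,17.2]]' 0 20
cat > w.py <<'E'
import sys
from h import *
from scipy.spatial.transform import Rotation as R
def wrist(name=None):
    s,d=grab("wrist"); q=np.array(s["ee_rot"]); M=np.eye(4)
    M[:3,:3]=R.from_quat(q[[1,2,3,0]]).as_matrix(); M[:3,3]=s["position"]
    d["world_from_camera"]=M@np.array(d["mount"])
    if name: cv2.imwrite(f"pics/{name}.png",d["frame"])
    return s,d
def redcand(d,zmin=.165):
    f=d["frame"];h=cv2.cvtColor(f,cv2.COLOR_BGR2HSV)
    m=((h[...,0]<6)|(h[...,0]>174))&(h[...,1]>150)&(h[...,2]>80)
    P=pts(d); c=np.linalg.norm(P[...,:2]-[.518,-.129],axis=-1)<.1
    m=m&c&(P[...,2]>zmin)
    Q=P[m]
    if not len(Q): return None
    v,u=np.nonzero(m)
    return dict(n=len(Q),xyz=Q.mean(0).round(4),px=(u.mean().round(2),v.mean().round(2)),mid=((Q.min(0)+Q.max(0))/2).round(4),enc=cv2.minEnclosingCircle(Q[:,:2].astype(np.float32)))
if __name__=="__main__":
    n=sys.argv[1]
    s,d=wrist("w"+n); print("wrist",redcand(d)); np.savez(f"w{n}.npz",**d)
    s,d=grab("top"); cv2.imwrite(f"pics/t{n}.png",d["frame"]); print("top",redcand(d)); np.savez(f"t{n}.npz",**d)
    s,d=grab("scene"); print("scene",redcand(d)); np.savez(f"s{n}.npz",**d);cv2.imwrite(f"pics/s{n}.png",d["frame"])
    print(s["clock"],s["position"],s["ee_rot"],s["contact_force"],s["width"])
E
python3 w.py 1
python3 -c "
import cv2,numpy as np;cv2.imwrite('pics/c1.png',np.hstack([cv2.imread('pics/w1.png'),cv2.imread('pics/t1.png')[100:300,180:468]]) if 0 else cv2.resize(np.hstack([cv2.imread('pics/w1.png'),cv2.imread('pics/t1.png')]),(800,300)))"
```

```text
clock: 2.22
position: [0.4581, -0.102, 0.2511]
ee_rot: [-0.001, 1.0, -0.0, -0.0]
contact_force: [-0.7, -0.5, 0.6]
width: 0.0
wrist {'n': 796, 'xyz': array([ 0.49  , -0.0741,  0.1773]), 'px': (np.float64(215.43), np.float64(157.04)), 'mid': array([ 0.5027, -0.0826,  0.2797]), 'enc': ((0.5033701062202454, -0.08491809666156769), 0.02930627390742302)}
top {'n': 65, 'xyz': array([ 0.4882, -0.0723,  0.175 ]), 'px': (np.float64(307.05), np.float64(202.63)), 'mid': array([ 0.4885, -0.0723,  0.1731]), 'enc': ((0.4887513816356659, -0.07258346676826477), 0.010785057209432125)}
scene {'n': 36, 'xyz': array([ 0.4933, -0.0722,  0.1725]), 'px': (np.float64(221.33), np.float64(156.42)), 'mid': array([ 0.4917, -0.0728,  0.1709]), 'enc': ((0.49172258377075195, -0.07207506895065308), 0.011257169768214226)}
2.325 [ 0.4582434  -0.10191858  0.25118067] [-7.34280033e-04  9.99999638e-01 -3.72334944e-04 -2.16076931e-04] [ 0.03713884 -0.26648747  0.50114811] -0.00027290913895736894
```

View pics/c1.png

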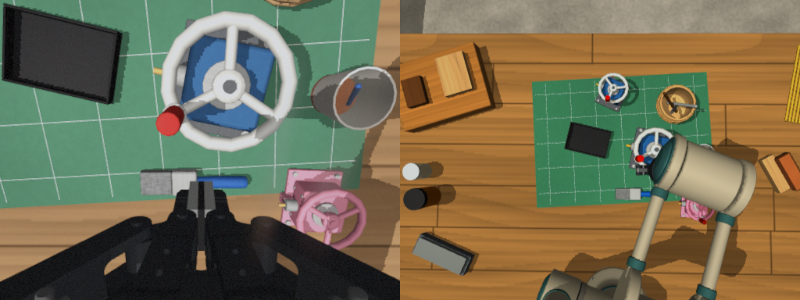

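The wrist view shows the handle top near (216,157) in full-frame pixels and the hub near (294,111), with everything clear. I'll refine both, and read the finger profile from the wrist depth.

Run:
```python
from w import *
d=dict(np.load("w1.npz"));P=pts(d);f=d["frame"]
tcp=np.array([.4582,-.1019,.2512])
t=np.stack([P[...,0]-tcp[0],-(P[...,1]-tcp[1]),-(P[...,2]-tcp[2])],-1)
ok=(d["range_z"]>0)
for a in range(-100,8,9):
    m=ok&(t[...,2]>=a)&(t[...,2]<a+9); q=t[m]
    if len(q): print(a,len(q),"x",q[:,0].min().round(3),q[:,0].max().round(3)) if 0 else None
for a in np.arange(-.1,.006,.01):
    q=t[ok&(t[...,2]>=a)&(t[...,2]<a+.01)&(abs(t[...,1])<.1)&(abs(t[...,0])<.06)]
    if len(q): print(a.round(3),len(q),"x",q[:,0].min().round(3),q[:,0].max().round(3),"y",q[:,1].min().round(3),q[:,1].max().round(3))
g=cv2.cvtColor(f,cv2.COLOR_BGR2GRAY);h=cv2.cvtColor(f,cv2.COLOR_BGR2HSV)
# rim circle from rays at z=.116, mask of whitish
for nm,dd,box in(("w",d,(195,5,400,200)),("t",dict(np.load("top0.npz")),(290,155,362,225)),("s",dict(np.load("scene0.npz")),(172,152,232,200))):
    hh=cv2.cvtColor(dd["frame"],cv2.COLOR_BGR2HSV);PP=pts(dd)
    m=np.zeros(hh.shape[:2],np.uint8);x0,y0,x1,y1=box
    m[y0:y1,x0:x1]=((hh[...,1]<60)&(hh[...,2]>130)&(PP[...,2]>.1)&(PP[...,2]<.135))[y0:y1,x0:x1]
    c=max(cv2.findContours(m,cv2.RETR_EXTERNAL,cv2.CHAIN_APPROX_NONE)[0],key=cv2.contourArea)[:,0]
    X=np.array([ray(dd,u,v,.112)[:2] for u,v in c])
    for _ in range(8):
        s=np.linalg.lstsq(np.c_[2*X,np.ones(len(X))],(X**2).sum(1),rcond=None)[0];r=np.sqrt(s[2]+s[:2]@s[:2])
        e=abs(np.linalg.norm(X-s[:2],axis=1)-r);X=X[e<max(.003,np.percentile(e,80))] if e.max()>.003 else X
    print(nm,"rim",s[:2],r,len(X))
    m=(((hh[...,0]<6)|(hh[...,0]>174))&(hh[...,1]>150)&(PP[...,2]>.168)&(PP[...,2]<.19)); m[:y0]=0;m[y1:]=0;m[:,:x0-30]=0;m[:,x1:]=0
    v,u=np.nonzero(m);print("  handle",ray(dd,u.mean(),v.mean(),.176))
print("hub px ray",ray(d,294,111,.123))
```

```text
-0.1 2013 x 0.015 0.021 y -0.018 0.019
-0.09 10913 x 0.004 0.019 y -0.058 0.058
-0.08 11826 x -0.006 0.019 y -0.057 0.058
-0.07 5833 x -0.009 0.019 y -0.049 0.049
-0.06 6887 x -0.01 0.015 y -0.041 0.041
-0.05 2288 x -0.012 0.015 y -0.032 0.033
-0.04 963 x -0.011 0.013 y -0.013 0.014
-0.03 764 x 0.007 0.012 y -0.013 0.014
-0.02 625 x 0.006 0.012 y -0.013 0.014
-0.01 234 x 0.007 0.012 y -0.012 0.013
w rim [ 0.51878241 -0.13145265] 0.07149731921917644 364
  handle [ 0.48976287 -0.07403844  0.176     ]
t rim [ 0.5175298  -0.13090956] 0.07067518569652798 157
  handle [ 0.48824136 -0.07242503  0.176     ]
s rim [ 0.51990922 -0.13081843] 0.07049915488059993 91
  handle [ 0.49564596 -0.07174838  0.176     ]
hub px ray [ 0.5180257  -0.13130095  0.123     ]
```

The finger profile is 23 x 27 mm for the last 40 mm. The hub is at (0.5185,-0.131) and the handle at (0.4896,-0.0738), bearing 117°. I'll descend to TCP z 0.142 at bearing 155°, then work out the first arc.

```bash
python3 -m crank '[[0.001,0.0015,0.02,0,0,0],[0.001,0.0015,0.04,0,0,0],[0.001,0.0015,0.06,0,0,0],[0.001,0.0015,0.08,0,0,0],[0.001,0.0015,0.1,0,0,0],[0.001,0.0015,0.109,0,0,0],[0.001,0.0015,0.109,0,0,0],[0.001,0.0015,0.109,0,0,0]]' 0
cat > arc.py <<'E'
import sys
from h import *
from scipy.spatial.transform import Rotation as R
a0,a1,n=map(float,sys.argv[1:4]); s=manip.get_state(); q=np.array(s["ee_rot"]); M=R.from_quat(q[[1,2,3,0]]).as_matrix()
p=np.array(s["position"]); C=np.array([.5185,-.131]); print(s["clock"],p.round(4),"phase",np.degrees(np.arctan2(*(p[:2]-C)[::-1])).round(1),"F",np.round(s["contact_force"],1))
a=np.radians(np.linspace(a0,a1,int(n)+1)[1:])
W=np.c_[C+.065*np.c_[np.cos(a),np.sin(a)],np.full(len(a),.142)]
print(((W-p)@M).round(3).tolist())
E
python3 arc.py 155 65 15
```

```text
clock: 3.38
position: [0.4599, -0.1035, 0.1429]
ee_rot: [-0.0, 1.0, -0.0, 0.001]
contact_force: [0.4, -0.5, -0.7]
width: 0.0002
3.375 [ 0.4599 -0.1035  0.1429] phase 154.9 F [ 0.4 -0.5 -0.7]
[[0.003, -0.006, 0.001], [0.007, -0.012, 0.001], [0.011, -0.017, 0.001], [0.016, -0.022, 0.001], [0.021, -0.026, 0.001], [0.027, -0.029, 0.001], [0.033, -0.032, 0.001], [0.04, -0.035, 0.001], [0.046, -0.036, 0.001], [0.053, -0.037, 0.001], [0.06, -0.038, 0.001], [0.067, -0.037, 0.001], [0.073, -0.036, 0.001], [0.08, -0.034, 0.001], [0.086, -0.032, 0.001]]
```

```bash
python3 -m crank '[[0.003,-0.006,0.001,0,0,0],[0.007,-0.012,0.001,0,0,0],[0.011,-0.017,0.001,0,0,0],[0.016,-0.022,0.001,0,0,0],[0.021,-0.026,0.001,0,0,0],[0.027,-0.029,0.001,0,0,0],[0.033,-0.032,0.001,0,0,0],[0.04,-0.035,0.001,0,0,0],[0.046,-0.036,0.001,0,0,0],[0.053,-0.037,0.001,0,0,0],[0.06,-0.038,0.001,0,0,0],[0.067,-0.037,0.001,0,0,0],[0.073,-0.036,0.001,0,0,0],[0.08,-0.034,0.001,0,0,0],[0.086,-0.032,0.001,0,0,0],[0.086,-0.032,0.001,0,0,0]]'
python3 arc.py 65 -25 15
python3 - <<'E'
from w import *
s,d=wrist("w2"); r=redcand(d,.14); print(r); P=pts(d)
s,d=grab("scene");print(redcand(d,.15))
E
```

```text
clock: 5.38
position: [0.5472, -0.0719, 0.1421]
ee_rot: [-0.0, 1.0, -0.0, 0.001]
contact_force: [-0.6, 0.2, -0.4]
width: -0.0001
5.375 [ 0.5472 -0.0719  0.1421] phase 64.1 F [-0.6  0.2 -0.4]
[[0.005, 0.003, 0.0], [0.01, 0.007, 0.0], [0.016, 0.012, 0.0], [0.02, 0.016, 0.0], [0.025, 0.022, 0.0], [0.028, 0.028, 0.0], [0.031, 0.034, 0.0], [0.034, 0.04, 0.0], [0.035, 0.047, 0.0], [0.036, 0.053, 0.0], [0.036, 0.06, 0.0], [0.036, 0.067, 0.0], [0.035, 0.074, 0.0], [0.033, 0.08, 0.0], [0.03, 0.087, 0.0]]
{'n': 3625, 'xyz': array([ 0.5694, -0.0857,  0.1706]), 'px': (np.float64(294.13), np.float64(229.51)), 'mid': array([ 0.5656, -0.0864,  0.1593]), 'enc': ((0.5652859807014465, -0.08536992967128754), 0.012617828324437141)}
{'n': 64, 'xyz': array([ 0.5716, -0.0836,  0.1658]), 'px': (np.float64(211.95), np.float64(177.36)), 'mid': array([ 0.5687, -0.0849,  0.1637]), 'enc': ((0.5686506032943726, -0.08373646438121796), 0.01182354986667633)}
```

View pics/w2.png

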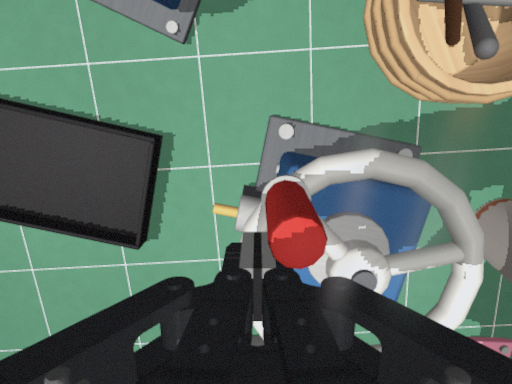

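The handle, at (295,225) in this wrist view, is being pushed ahead of the closed fingers and now bears about 42°. I'll continue.

```bash
python3 -m crank '[[0.005,0.003,0,0,0,0],[0.01,0.007,0,0,0,0],[0.016,0.012,0,0,0,0],[0.02,0.016,0,0,0,0],[0.025,0.022,0,0,0,0],[0.028,0.028,0,0,0,0],[0.031,0.034,0,0,0,0],[0.034,0.04,0,0,0,0],[0.035,0.047,0,0,0,0],[0.036,0.053,0,0,0,0],[0.036,0.06,0,0,0,0],[0.036,0.067,0,0,0,0],[0.035,0.074,0,0,0,0],[0.033,0.08,0,0,0,0],[0.03,0.087,0,0,0,0],[0.03,0.087,0,0,0,0]]'
python3 arc.py -25 -115 15
python3 - <<'E'
from w import *
s,d=wrist("w3"); print(redcand(d,.14))
s,d=grab("scene");print(redcand(d,.15))
E
```

```text
clock: 7.48
position: [0.5764, -0.1603, 0.1426]
ee_rot: [0.001, 1.0, -0.001, 0.001]
contact_force: [0.6, -0.3, -0.6]
width: -0.0001
7.475 [ 0.5764 -0.1603  0.1426] phase -26.8 F [ 0.6 -0.3 -0.6]
[[-0.002, 0.004, 0.001], [-0.006, 0.01, 0.001], [-0.01, 0.015, 0.001], [-0.015, 0.02, 0.001], [-0.021, 0.024, 0.001], [-0.026, 0.028, 0.001], [-0.032, 0.031, 0.001], [-0.039, 0.033, 0.001], [-0.045, 0.035, 0.001], [-0.052, 0.036, 0.0], [-0.059, 0.036, 0.0], [-0.066, 0.035, 0.0], [-0.073, 0.034, 0.0], [-0.079, 0.032, 0.0], [-0.085, 0.03, 0.0]]
{'n': 560, 'xyz': array([ 0.5709, -0.1827,  0.152 ]), 'px': (np.float64(306.83), np.float64(270.38)), 'mid': array([ 0.5777, -0.1814,  0.1651]), 'enc': ((0.5777198076248169, -0.1814213991165161), 0.013836916536092758)}
{'n': 3, 'xyz': array([ 0.5714, -0.1837,  0.1565]), 'px': (np.float64(176.67), np.float64(176.0)), 'mid': array([ 0.5716, -0.1838,  0.1569]), 'enc': ((0.5716055631637573, -0.1837848722934723), 0.0013576981145888567)}
```

The handle is partly under the linkage, but its top (0.176) sits about 10 mm below where the linkage widens. I'll continue.

```bash
python3 -m crank '[[-0.002,0.004,0,0,0,0],[-0.006,0.01,0,0,0,0],[-0.01,0.015,0,0,0,0],[-0.015,0.02,0,0,0,0],[-0.021,0.024,0,0,0,0],[-0.026,0.028,0,0,0,0],[-0.032,0.031,0,0,0,0],[-0.039,0.033,0,0,0,0],[-0.045,0.035,0,0,0,0],[-0.052,0.036,0,0,0,0],[-0.059,0.036,0,0,0,0],[-0.066,0.035,0,0,0,0],[-0.073,0.034,0,0,0,0],[-0.079,0.032,0,0,0,0],[-0.085,0.03,0,0,0,0],[-0.085,0.03,0,0,0,0]]'
python3 arc.py -115 -195 14
python3 - <<'E'
from w import *
s,d=grab("top");print(redcand(d,.15))
s,d=grab("scene");print(redcand(d,.15)); cv2.imwrite("pics/s4.png",d["frame"])
E
```

```text
clock: 9.57
position: [0.4901, -0.1891, 0.1422]
ee_rot: [0.0, 1.0, -0.0, 0.0]
contact_force: [-1.0, -0.0, -0.1]
width: -0.0
9.575 [ 0.4901 -0.1891  0.1422] phase -116.1 F [-1.  -0.  -0.1]
[[-0.005, -0.002, 0.0], [-0.01, -0.006, 0.0], [-0.015, -0.01, 0.0], [-0.02, -0.014, 0.0], [-0.024, -0.02, 0.0], [-0.027, -0.025, 0.0], [-0.031, -0.031, 0.0], [-0.033, -0.037, 0.0], [-0.035, -0.043, 0.0], [-0.036, -0.049, 0.0], [-0.037, -0.056, 0.0], [-0.037, -0.062, 0.0], [-0.036, -0.069, 0.0], [-0.034, -0.075, 0.0]]
{'n': 69, 'xyz': array([ 0.4699, -0.1713,  0.1776]), 'px': (np.float64(350.04), np.float64(210.83)), 'mid': array([ 0.4705, -0.1704,  0.2155]), 'enc': ((0.47179800271987915, -0.1707826554775238), 0.01496832724660635)}
{'n': 9, 'xyz': array([ 0.4796, -0.1692,  0.1565]), 'px': (np.float64(190.0), np.float64(154.0)), 'mid': array([ 0.4792, -0.1691,  0.1567]), 'enc': ((0.4791634976863861, -0.16958819329738617), 0.004122415091842413)}
```

```bash
python3 -m crank '[[-0.005,-0.002,0,0,0,0],[-0.01,-0.006,0,0,0,0],[-0.015,-0.01,0,0,0,0],[-0.02,-0.014,0,0,0,0],[-0.024,-0.02,0,0,0,0],[-0.027,-0.025,0,0,0,0],[-0.031,-0.031,0,0,0,0],[-0.033,-0.037,0,0,0,0],[-0.035,-0.043,0,0,0,0],[-0.036,-0.049,0,0,0,0],[-0.037,-0.056,0,0,0,0],[-0.037,-0.062,0,0,0,0],[-0.036,-0.069,0,0,0,0],[-0.034,-0.075,0,0,0,0],[-0.034,-0.075,0,0,0,0]]'
python3 arc.py -195 -225 15
cat > fin.py <<'E'
import sys
from w import *
C=np.array([.5185,-.131])
for n in("wrist","top"):
    s,d=wrist(sys.argv[1]) if n=="wrist" else grab(n)
    np.savez(f"{n}_{sys.argv[1]}.npz",**d)
    h=cv2.cvtColor(d["frame"],cv2.COLOR_BGR2HSV);P=pts(d)
    m=((h[...,0]<6)|(h[...,0]>174))&(h[...,1]>150)&(P[...,2]>.168)&(P[...,2]<.185)&(np.linalg.norm(P[...,:2]-C,axis=-1)<.1)
    v,u=np.nonzero(m)
    if len(u)<20: print(n,"few",len(u)); continue
    x=ray(d,u.mean(),v.mean(),.176)[:2]; (cu,cv_),_=cv2.minEnclosingCircle(np.c_[u,v].astype(np.float32)); y=ray(d,cu,cv_,.176)[:2]
    an=lambda x:np.degrees(np.arctan2(*(x-C)[::-1])).round(1)
    print(n,len(u),"px",u.mean().round(2),v.mean().round(2),x.round(4),an(x),"enc",y.round(4),an(y))
E
python3 fin.py f1
```

```text
clock: 11.55
position: [0.4565, -0.113, 0.142]
ee_rot: [-0.001, 1.0, -0.0, 0.0]
contact_force: [-0.0, -0.2, 1.0]
width: -0.0002
11.55 [ 0.4565 -0.113   0.142 ] phase 163.8 F [-0.  -0.2  1. ]
[[-0.0, -0.001, 0.0], [0.0, -0.003, 0.0], [0.001, -0.005, 0.0], [0.002, -0.007, 0.0], [0.003, -0.009, 0.0], [0.004, -0.011, 0.0], [0.005, -0.013, 0.0], [0.006, -0.015, 0.0], [0.007, -0.017, 0.0], [0.009, -0.019, 0.0], [0.01, -0.021, 0.0], [0.011, -0.023, 0.0], [0.013, -0.025, 0.0], [0.014, -0.026, 0.0], [0.016, -0.028, 0.0]]
wrist 2606 px 194.36 252.9 [ 0.4715 -0.0902] 139.0 enc [ 0.4713 -0.0901] 139.0
top 29 px 313.48 209.14 [ 0.4732 -0.0871] 135.9 enc [ 0.4723 -0.0871] 136.5
```

The handle bears 139° and the target is 117°. I'll push slowly through about 16° more, then look again.

```bash
python3 -m crank '[[0,-0.001,0,0,0,0],[0,-0.003,0,0,0,0],[0.001,-0.005,0,0,0,0],[0.002,-0.007,0,0,0,0],[0.003,-0.009,0,0,0,0],[0.004,-0.011,0,0,0,0],[0.005,-0.013,0,0,0,0],[0.006,-0.015,0,0,0,0],[0.007,-0.017,0,0,0,0],[0.007,-0.017,0,0,0,0],[0.007,-0.017,0,0,0,0]]'
python3 arc.py 147 137 10; python3 fin.py f2
```

```text
clock: 13.02
position: [0.4637, -0.0963, 0.1421]
ee_rot: [-0.001, 1.0, -0.0, 0.0]
contact_force: [-0.4, -0.3, -0.1]
width: -0.0
13.025 [ 0.4637 -0.0963  0.1421] phase 147.6 F [-0.4 -0.3 -0.1]
[[0.001, -0.002, 0.0], [0.002, -0.003, 0.0], [0.002, -0.003, 0.0], [0.003, -0.004, 0.0], [0.004, -0.005, 0.0], [0.004, -0.006, 0.0], [0.005, -0.007, 0.0], [0.006, -0.008, 0.0], [0.006, -0.009, 0.0], [0.007, -0.01, 0.0]]
wrist 2764 px 208.36 241.75 [ 0.4831 -0.0788] 124.1 enc [ 0.4832 -0.0787] 124.0
top few 18
```

```bash
python3 -m crank '[[0.0005,-0.001,0,0,0,0],[0.001,-0.002,0,0,0,0],[0.002,-0.003,0,0,0,0],[0.003,-0.004,0,0,0,0],[0.003,-0.0045,0,0,0,0],[0.003,-0.0045,0,0,0,0]]'
python3 fin.py f3
python3 -m crank '[[-0.004,0.005,0,0,0,0],[-0.008,0.01,0,0,0,0],[-0.008,0.01,-0.03,0,0,0],[-0.008,0.01,-0.06,0,0,0],[-0.008,0.01,-0.09,0,0,0],[-0.008,0.01,-0.109,0,0,0],[-0.008,0.01,-0.109,0,0,0],[-0.008,0.01,-0.109,0,0,0]]'
python3 fin.py f4
python3 - <<'E'
from w import *
C=np.array([.5185,-.131])
for n in("w1","top0","t1"):
    d=dict(np.load(n+".npz"));h=cv2.cvtColor(d["frame"],cv2.COLOR_BGR2HSV);P=pts(d)
    m=((h[...,0]<6)|(h[...,0]>174))&(h[...,1]>150)&(P[...,2]>.168)&(P[...,2]<.185)&(np.linalg.norm(P[...,:2]-C,axis=-1)<.1)
    v,u=np.nonzero(m);x=ray(d,u.mean(),v.mean(),.176)[:2];print("REF",n,len(u),u.mean(),v.mean(),x,np.degrees(np.arctan2(*(x-C)[::-1])))
E
```

```text
clock: 13.88
position: [0.4668, -0.0917, 0.1421]
ee_rot: [-0.001, 1.0, -0.0, 0.001]
contact_force: [-0.7, -0.4, -0.2]
width: -0.0
wrist 2757 px 214.02 240.18 [ 0.4868 -0.0763] 120.1 enc [ 0.487  -0.0763] 119.9
top few 4
clock: 14.98
position: [0.4581, -0.1019, 0.2502]
ee_rot: [-0.001, 1.0, -0.001, -0.0]
contact_force: [0.1, 0.4, -0.3]
width: -0.0
wrist 788 px 218.96 163.11 [ 0.4859 -0.0762] 120.7 enc [ 0.486  -0.0762] 120.7
top 64 px 308.19 204.38 [ 0.4841 -0.0748] 121.5 enc [ 0.4839 -0.075 ] 121.7
REF w1 796 215.58165829145727 157.12060301507537 [ 0.48976287 -0.07403844] 116.77096389104703
REF top0 63 307.1587301587302 202.6031746031746 [ 0.48824136 -0.07242503] 117.31995656702759
REF t1 63 307.1587301587302 202.53968253968253 [ 0.48838921 -0.07242497] 117.20566197683695
```

From the same hover pose, the wrist view puts the handle 3.9° short and the top view 4.2°. So the handle needs a further shift of (+4.0,+2.3) mm, with contact ending at TCP (0.4708,-0.0894).

```bash
python3 -m crank '[[0,0,0.03,0,0,0],[0,0,0.06,0,0,0],[0,0,0.09,0,0,0],[0,0,0.108,0,0,0],[0,0,0.108,0,0,0],[0.004,-0.005,0.108,0,0,0],[0.007,-0.008,0.108,0,0,0],[0.009,-0.01,0.108,0,0,0],[0.01,-0.011,0.108,0,0,0],[0.011,-0.0115,0.108,0,0,0],[0.0118,-0.012,0.108,0,0,0],[0.0125,-0.0125,0.108,0,0,0],[0.0125,-0.0125,0.108,0,0,0],[0.0125,-0.0125,0.108,0,0,0]]'
python3 fin.py f5
python3 -m crank '[[-0.004,0.004,0,0,0,0],[-0.0125,0.0125,0,0,0,0],[-0.0125,0.0125,-0.03,0,0,0],[-0.0125,0.0125,-0.06,0,0,0],[-0.0125,0.0125,-0.09,0,0,0],[-0.0125,0.0125,-0.109,0,0,0],[-0.0125,0.0125,-0.109,0,0,0],[-0.0125,0.0125,-0.109,0,0,0]]'
python3 fin.py f6
```

```text
clock: 16.82
position: [0.4704, -0.089, 0.1418]
ee_rot: [-0.001, 1.0, -0.001, -0.0]
contact_force: [-1.0, -0.0, 1.6]
width: 0.0
wrist 2765 px 215.05 240.22 [ 0.4905 -0.074 ] 116.1 enc [ 0.4907 -0.0742] 116.1
top few 0
clock: 17.92
position: [0.4572, -0.1018, 0.25]
ee_rot: [-0.002, 1.0, -0.001, -0.001]
contact_force: [-0.9, 0.1, 0.1]
width: 0.0
wrist 804 px 215.67 156.25 [ 0.4896 -0.074 ] 116.9 enc [ 0.4895 -0.0743] 117.0
top 61 px 307.16 202.74 [ 0.4879 -0.0724] 117.6 enc [ 0.4874 -0.0724] 117.9
```

The handle is back within about 0.3° (wrist 116.9° against 116.8°, top 117.6° against 117.3°). I'll retreat up and back, then check the surroundings.

```bash
python3 -m crank '[[-0.01,0.02,-0.02,0,0,0],[-0.03,0.06,-0.03,0,0,0],[-0.05,0.1,-0.03,0,0,0],[-0.07,0.14,-0.03,0,0,0],[-0.09,0.18,-0.03,0,0,0],[-0.11,0.22,-0.03,0,0,0],[-0.13,0.26,-0.03,0,0,0],[-0.15,0.3,-0.03,0,0,0],[-0.15,0.3,-0.03,0,0,0],[-0.15,0.3,-0.03,0,0,0]]'
sed 's/top0.npz/top_f7.npz/' m.py | sed 's/crop0/crop7/' > m7.py
python3 fin.py f7; python3 m7.py | tail -6
python3 - <<'E'
import cv2,numpy as np
a=np.load("top0.npz")["frame"];b=np.load("top_f7.npz")["frame"]
cv2.imwrite("pics/cmp.png",cv2.resize(np.hstack([a[85:295,205:415],b[85:295,205:415]]),(800,400)))
E
```

```text
clock: 19.27
position: [0.3067, -0.4008, 0.2782]
ee_rot: [-0.003, 1.0, -0.001, -0.002]
contact_force: [0.2, 0.2, -0.1]
width: 0.0002
wrist few 0
top 61 px 307.16 202.74 [ 0.4879 -0.0724] 117.6 enc [ 0.4874 -0.0724] 117.9
cup [ 0.467 -0.33   0.012] [ 0.537 -0.253  0.14 ]
basket [ 0.613 -0.277  0.012] [ 0.743 -0.147  0.127]
tray [0.491 0.011 0.012] [0.618 0.177 0.027]
brush [ 0.343 -0.176  0.012] [ 0.385 -0.007  0.025]
small [ 0.665 -0.045  0.012] [0.778 0.064 0.131]
pink [ 0.283 -0.331  0.012] [ 0.384 -0.222  0.121]
```

View pics/cmp.png

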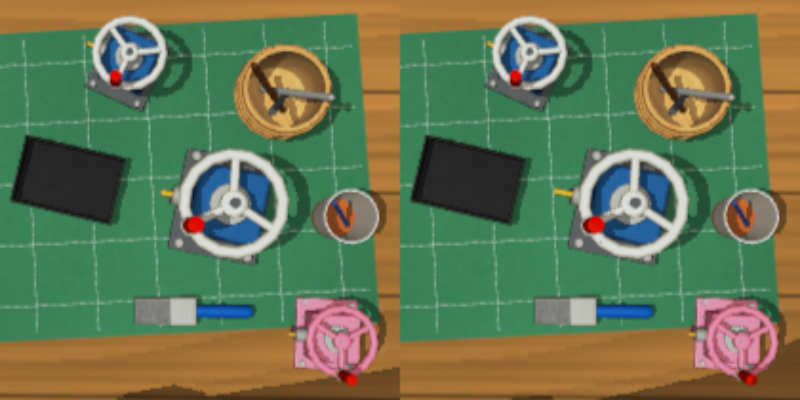

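In the before/after comparison the handle is at the same place, (194,225) against (594,225) with a 400 px offset. The rod is visibly longer, with its tip moving from x=162 to x=554 (154 with the offset removed). Nothing else has moved, so I'm handing in.

```bash
python3 -c "
from rig import job; print(job.sign_off())"
```

```text
the job is handed in; nothing more can be done
None
```

The wheel on the large blue feeder has gone one full turn clockwise, and the handle stands back where it started. I pushed it only with the closed fingers, then retreated and handed in at about 19 s on the clock.

- **Handle angle:** from the same hover pose, the wrist camera read 116.9° against 116.8° at the start. The top camera read 117.6° against 117.3°.
- **Camera disagreement:** the two cameras differ by about 1.5 to 2 mm on absolute position, within calibration. I therefore compared each camera only with its own starting view.
- **Rod:** it is visibly longer in the top view, but I did not measure the extra length.
- **Surroundings:** the tray, cup, basket, brush and the two other feeders are unchanged to within about 2 mm.
- **Force:** every wrist reading I took stayed under about 2 N, though I read it only at the end of each move.

The last few degrees took three pushes. I stopped short and measured first, so as not to overshoot.

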